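# Close the red hallway canister: glass eye disc, then screw ring

### The arm

A 6-joint arm with a two-finger parallel gripper is mounted at the origin on the work surface. World frame = base frame: x ahead of the robot, y to its left, z up, the work surface at z = 0. Lengths are in m, angles in rad, forces in N, time in s.
With the tool pointing down it reaches from about 0.275 to 0.875 m from the base axis. Payload 12.5 kg.
Tool frame: the origin (TCP) lies at the very end of the fingers, on their centre line; the grasp point (between the pads) lies 19 mm behind it; z points along the fingers, y is the line along which they close (so a half turn about z gives the same grasp; the last joint's range is limited). The gripper opens to 85 mm and grips with 20 to 120 N. Pads are 22 mm wide; open, the fingers measure 114 mm over their backs; the gripper's body (76 mm by 85 mm) begins 54 mm behind the grasp point. The pads swing forward as they close: fully open they stand 13 mm farther back than shut.
Start: joints at [1.094, 0.351, 1.652, -0, 1.139, -0.085], TCP at [0.21, 0.508, 0.231] pointing down, gripper open.
Joint ranges: [-2.75, 2.75], [-0.79, 2.1], [0.01, 2.65], [-1.57, 4.71], [0.07, 3.14], [-2.87, 2.87]. Speed limits (rad/s): [2.22, 2.22, 2.79, 3.14, 3.14, 3.14].

### API

Orientations are given as a unit quaternion [x, y, z, w].
In Python, from station import ctrl, eyes gives the robot as it stands.
- The arm moves only by the tool drive_tool, never from a script. Its argument "rows" is a list of rows, each a list of 7 numbers: the shift along the tool's x, y, z in m, then the turn, a rotation vector about the tool's x, y, z in rad, then the opening in per cent of the stroke, from 0 (shut) to 100 (fully open). In form: [[tx, ty, tz, ax, ay, az, gripper], ...]. A call has exactly 5 rows; each row is the pose to reach, as a shift and turn from the pose commanded when the call began, along the tool's axes at that moment; what a row does not reach only later rows make up. A row lasts 1/10 s, in which the tool goes at most 50 mm and 8.59 degrees, less where a joint would pass 70% of its speed; a pose out of reach is approached as far as the arm can. A call with a gripper value outside its range is refused whole. The fingers move at their own pace and stop on an object; the grip force is fixed at half the most. Time passes only in rows, so rows that repeat a pose let the fingers close, or fill a call up. It gives the time, the measured TCP pose, the force, the opening and the grip force at its end, in the units of the state.
- ctrl.get_state(): the state, without advancing time (a new reading comes with each control period).
- eyes.grab_frame(name): name is "scene" or "top"; returns the picture (480x640x3 uint8, red, green, blue); there is no depth.
- eyes.camera_model(name): a dict with "fx", "fy", "cx", "cy" (pixels), "distortion" ([k1, k2, p1, p2, k3] as OpenCV has them; the pictures are not rectified), "T" (4x4, takes a point from camera to world coordinates). Camera axes: x right, y down, z forward; pixel columns grow to the right and rows downward; lengths in m; the calibration is good to about 2 mm. A picture is of the moment at which its call begins. camera_model takes no time and is no camera call.
- ctrl.close_job(): hands the job in; it is judged then, once.
Trained networks look in the newest picture that a camera, given by its name, has taken for a name from the list of things; names that differ only in an ending like _2 or _b are one class to them, and where a whole thing is asked for, a point or a joint stands for the part that bears it (a point fixed in the world has none). Each returns a list of dicts, best first, with "conf" (0 to 1); they miss things now and then, are a little off and sometimes report something else, mostly with a low value. They report only what shows in the picture. A call takes as long as a camera call.
- eyes.cut_out(label, camera): "mask" (480x640 bool, what is visible of it) and "rect" ([left, top, right, bottom] in pixels, round what is visible of it).
The state is a dict: "time_s": time; "q": joint angles; "joint_vel": joint speeds; "joint_torque": joint torques, N m; "tool_pos": TCP position; "ee_rot": TCP orientation; "wrist_force": force on the tool from outside, world axes, zero at the start; "ft_torque": the same for the moment, N m; "finger_gap": finger opening in m; "grip_force": force on a finger pad.
Only numpy, scipy, OpenCV 4.12 (cv2) and the standard library are available. Lean on these libraries where they do the work, as an engineer would, in place of code of your own. Each camera call takes 0.05 s, during which the arm holds its last target. There are 200 camera calls.

### The job

Close the red canister on the hallway console: first set the blue evil-eye glass disc (the thick one with the stud) flat and fully home in the canister's mouth and let go of it, then put the chrome ring over it and screw it on clockwise until it comes up firm on the rubber seal, and let go. Tighten by feel: the glass must be held firmly, but it cracks if it is forced. Leave the keys, the coaster, the clip-lid box and the cologne bottle where they are.

Things in the scene. Friction and masses are not known exactly. Their poses are not given: they have to be found in the camera images.
- canister: Red plastic canister, 100 mm high, body 100 mm across, fixed to the console on a black sticky mount (124 mm across, 5 mm thick). Origin: centre of its underside, z up. Above its shoulder, 70 mm up, stands the neck: 50 mm across outside, 30 mm long, bore 44 mm.
- mouth (a point): Centre of the canister's mouth, at the level of its rim; axes as the canister's.
- seat (a point): Centre of the seat in the bore, 6 mm below the rim: three pins on a soft spring (2.5 N to start moving, then 0.35 N/mm) that carry the disc at first. A stiff rubber seal (about 14 N/mm) lies 0.5 to 4.7 mm deeper, differently each time; poses and pictures do not show how deep. Pressing the disc down by its stud with 6 to 10 N reaches it: the depth where it turns stiff. Let go, the disc rises again.
- thread_gap (a point): Middle of one open gap (50 degrees wide) between the two thread ribs outside the neck, on the +x side, 6.5 mm below the rim; the other is on -x. White marks on the shoulder show them. From the clockwise side of each gap (seen from above) a rib, 58 mm across over both, runs clockwise and down, 36 mm per turn; at its start its underside is 6.5 mm below the rim, its top 2.5 mm.
- eye_disc: Blue evil-eye glass disc that goes in the mouth: 42 mm across, 13 mm thick, lower edge bevelled 3 mm, about 90 g, lying stud up. Origin: centre of its underside, z up. On the spring seat its underside is 6 mm below the rim and it stands 7 mm out of the mouth. The glass cracks if pressed with over 25 N, and is loose if the ring presses it with less than 8 N.
- stud (a point): Middle of the upright stud on top of the disc to hold it by: 20 mm across, 20 mm tall, from 13 to 33 mm above the disc's underside. This point is 24 mm above the underside.
- screw_ring: Chrome screw ring, 68 mm outside, 24 mm high, about 120 g, lying flange up. Origin: centre of its underside, z up. Set down over the thread gaps it drops until its flange rests on the disc, its underside then 13 mm below the rim; if its pins stand on the ribs it stays higher. Turned clockwise it is drawn down 5.7 mm per rad, and it stays where it is left.
- ring_top (a point): Centre of the ring's top: a flange 4 mm thick with a 30 mm hole that the stud passes through; under it the bore is 61 mm. Right tightness: about 1.5 mm (0.26 rad) past first touching the seal. The moment about the axis, read right after a small turn (0.05 rad), is under about 0.09 N m on the soft spring and 0.1 to 0.2 when firm, but it fades at rest.
- pin (a point): One of the ring's two inward pins, on its +x side; the other is on -x. 5 mm thick, centred 3 mm above the ring's underside, tips 53.6 mm apart; a red dot on the flange shows each. Turning clockwise from mid gap, they pass under the ribs, catch them after about 0.6 rad, and the ring comes firm after 0.95 to 1.7 rad, depending on the seal.
- key0: Steel key, 60 mm long, 4 mm thick; leave it alone. Origin: centre of its round head.
- key1: Brass key, 60 mm long, 4 mm thick; leave it alone. Origin: centre of its round head.
- coaster: Flat blue evil-eye glass coaster, 92 mm across, 7 mm thick; leave it alone. Origin: centre of its underside.
- clip_box: Red plastic box with a clip-on lid, 98 x 138 x 63 mm; leave it alone. Origin: centre of its underside.
- cologne: Green glass cologne bottle, 56 mm across, 160 mm tall; leave it alone. Origin: centre of its underside.

How it is judged:
By the outcome, as a careful person would: the job done as asked, in the order asked, and still so for the second after the job is handed in, with the robot touching nothing.
It also fails if it takes over 72 s, if anything falls off the work surface, if the arm or the gripper's body presses on something with over 40 N, if the wrist force passes 120 N, or if a joint passes its speed limit or range.

## Working session

There is one attempt and no reset: what is moved stays moved. The work goes in short steps, Python scripts to look and compute and a tool call to move; the robot and the scene stay as the last step left them, time stands still between calls to the robot, and variables do not carry over. Pictures are saved under pics/ and viewed, at most 10 in all, crops included, and the job is handed in when it is done.

Besides the shell and the picture viewer there is one more tool, called after "Emit:" as name(argument=value, ...) on one line, values as JSON. drive_tool: Moves the arm, as the interface text tells. Its arguments: {"type":"object","properties":{"rows":{"type":"array","items":{"type":"array","items":{"type":"number"}}}},"required":["rows"]}

```bash
ls; mkdir -p pics; python3 - <<'E'
from station import ctrl, eyes
import cv2, numpy as np
print(ctrl.get_state())
for n in ("scene","top"):
    im=eyes.grab_frame(n); cv2.imwrite(f"pics/{n}0.png",im[:,:,::-1])
    m=eyes.camera_model(n); print(n,m["fx"],m["fy"],m["cx"],m["cy"],m["distortion"]); print(np.round(m["T"],4))
    for l in ("canister","eye_disc","screw_ring","pin","stud","coaster","clip_box","cologne"):
        try: print(l,[(round(d["conf"],2),[round(float(v),1) for v in d["rect"]],int(d["mask"].sum()), np.round(np.argwhere(d["mask"]).mean(0)[::-1],1)) for d in eyes.cut_out(l,n)])
        except Exception as e: print(l,e)
E
```

```text
pics
{'time_s': 0.0, 'q': array([ 1.09436121e+00,  3.51241855e-01,  1.65241957e+00, -1.30935986e-06,
        1.13908817e+00, -8.46169202e-02]), 'joint_vel': array([-0.00161343, -0.00051804,  0.00146536,  0.00142653,  0.00081142,
        0.00162163]), 'joint_torque': array([-1.27565920e-03, -5.06098616e+01, -2.91408169e+01, -2.34758718e-04,
        4.46547376e-03, -8.47882148e-06]), 'tool_pos': array([0.2098636 , 0.50803468, 0.23075706]), 'ee_rot': array([ 1.94658020e-01,  9.80871001e-01, -5.56025769e-04, -1.59585687e-04]), 'wrist_force': array([-0.14750628,  0.16460797,  0.58569869]), 'ft_torque': array([-0.01778966,  0.01330111,  0.03305511]), 'grip_force': 0.0, 'finger_gap': 0.085612675238639}
scene 450.54308683474306 450.54308683474306 323.1874244983855 239.14687817476064 [0.02892369 0.         0.         0.         0.        ]
[[ 0.3482  0.7743 -0.5284  1.0918]
 [ 0.9374 -0.2892  0.1939 -0.1535]
 [-0.0027 -0.5628 -0.8266  0.8237]
 [ 0.      0.      0.      1.    ]]
canister [(0.77, [294.1, 199.6, 348.3, 261.4], 2483, array([320.3, 230.9]))]
eye_disc [(0.68, [213.2, 236.4, 235.5, 
[... 1131 characters left out ...]
[(0.9, [235.8, 262.0, 263.3, 288.1], 515, array([249. , 274.9]))]
pin [(0.71, [235.3, 261.6, 265.4, 289.5], 537, array([249.1, 274.7])), (0.28, [285.0, 193.3, 296.2, 211.3], 83, array([292.2, 197.4]))]
stud [(0.65, [411.0, 285.7, 426.3, 301.9], 247, array([417.1, 293.7]))]
coaster [(0.61, [218.2, 198.0, 254.1, 233.5], 1120, array([236.3, 212.9]))]
clip_box [(0.63, [456.4, 181.9, 526.1, 242.4], 2838, array([490.7, 210.1])), (0.4, [304.1, 248.7, 355.7, 300.5], 2130, array([329.4, 273.7]))]
cologne [(0.89, [155.0, 223.6, 193.9, 250.9], 880, array([174.4, 236.6])), (0.72, [220.5, 195.8, 255.2, 230.6], 1146, array([236.5, 212.8])), (0.5, [302.1, 246.6, 357.4, 303.4], 2113, array([329.5, 274.1]))]
```

View pics/top0.png

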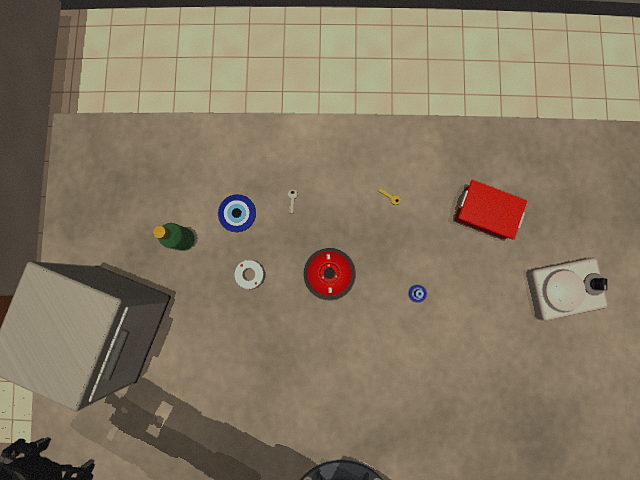

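View pics/scene0.png

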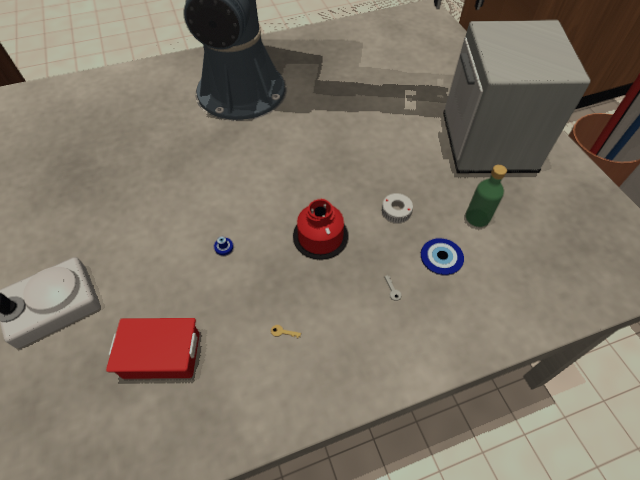

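```bash
cat > h.py <<'E'
import numpy as np, cv2
from station import ctrl, eyes
from scipy.spatial.transform import Rotation as R
def ray(n,uv):
    m=eyes.camera_model(n);K=np.array([[m["fx"],0,m["cx"]],[0,m["fy"],m["cy"]],[0,0,1]])
    p=cv2.undistortPoints(np.array([[uv]],float),K,np.array(m["distortion"],float))[0,0]
    T=np.array(m["T"]);return T[:3,3],T[:3,:3]@np.array([*p,1.])
def at(n,uv,z):
    o,d=ray(n,uv);return (o+d*(z-o[2])/d[2])[:2]
def proj(n,P):
    m=eyes.camera_model(n);K=np.array([[m["fx"],0,m["cx"]],[0,m["fy"],m["cy"]],[0,0,1]])
    T=np.linalg.inv(np.array(m["T"]));rv=cv2.Rodrigues(T[:3,:3])[0]
    return cv2.projectPoints(np.atleast_2d(np.array(P,float)),rv,T[:3,3],K,np.array(m["distortion"],float))[0][:,0]
def tcp():
    s=ctrl.get_state();return np.array(s["tool_pos"]),R.from_quat(s["ee_rot"]),s
def move(target,axis_y=None):
    """shift in tool axes to target, and tool yaw"""
    p,r,s=tcp();print("shift",np.round(r.inv().apply(np.array(target)-p),4),"rot",np.round(r.as_matrix(),3).tolist(),"q",np.round(s["q"],2),"t",s["time_s"])
E
python3 - <<'E'
from h import *
t=cv2.imread("pics/top0.png");s=cv2.imread("pics/scene0.png")
def c(im,x,y,w=32):return cv2.resize(im[y-w:y+w,x-w:x+w],(266,266),interpolation=cv2.INTER_CUBIC)
cv2.imwrite("pics/m0.png",np.vstack([np.hstack([c(t,330,273),c(t,249,274),c(t,417,293)]),np.hstack([c(s,320,222),c(s,397,208),c(s,224,246)])]))
E
```

```text
(no output)
```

View pics/m0.png

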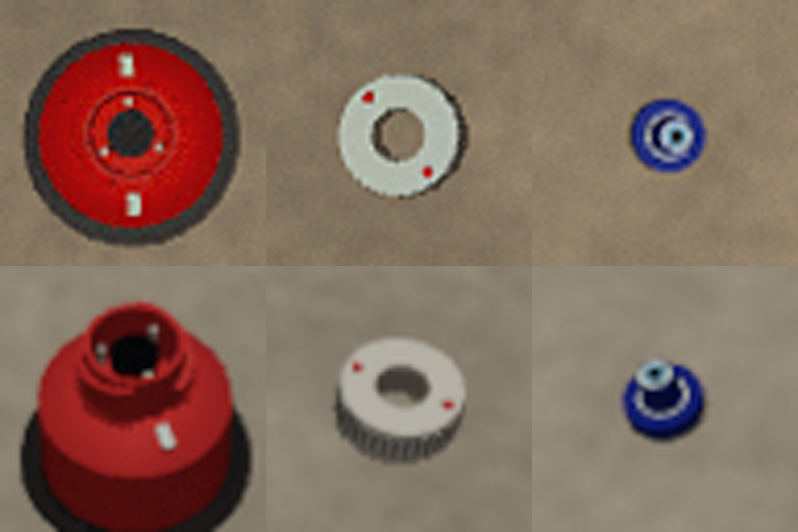

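```bash
python3 - <<'E'
from h import *
mk=[at("top",p,.075) for p in((328.3,256.9),(330.2,290.3))];print("can marks",mk,np.mean(mk,0),"ang",np.degrees(np.arctan2(*(mk[0]-mk[1])[::-1])))
t=cv2.imread("pics/top0.png").astype(int)
def circ(n,c,z,r):
    a=np.linspace(0,2*np.pi,72,endpoint=False);return proj(n,np.c_[c[0]+r*np.cos(a),c[1]+r*np.sin(a),0*a+z])
d=[at("top",p,.024) for p in((241.8,265.3),(255.7,283.4))];print("ring dots",d,np.mean(d,0),"ang",np.degrees(np.arctan2(*(d[0]-d[1])[::-1])))
print("disc stud top",at("top",(419.6,293.7),.033))
# silhouette fits from both cameras
from scipy.optimize import minimize
def fit(label,cyls,guess,cams=("top","scene")):
    for cs in [cams]+[(c,) for c in cams]:
        M={}
        for n in cs:
            dd=eyes.grab_frame(n);dd=eyes.cut_out(label,n)
            g=proj(n,[*guess,.01])[0]
            dd=min(dd,key=lambda e:np.linalg.norm(np.argwhere(e["mask"]).mean(0)[::-1]-g));M[n]=cv2.resize(dd["mask"].astype(np.uint8)*255,None,fx=4,fy=4,interpolation=cv2.INTER_LINEAR)>127
        def cost(c):
            s=0
            for n in cs:
                im=np.zeros((1920,2560),np.uint8)
                for r,z0,z1 in cyls:
                    pts=np.vstack([circ(n,c,z0,r),circ(n,c,z1,r)])*4+1.5
                    cv2.fillConvexPoly(im,cv2.convexHull(np.round(pts).astype(np.int32)),1)
                if label=="screw_ring":
                    pts=circ(n,c,.024,.015)*4+1.5;cv2.fillConvexPoly(im,cv2.convexHull(np.round(pts).astype(np.int32)),int(M[n][int(pts[:,1].mean()),int(pts[:,0].mean())]))
                s+=(im.astype(bool)^M[n]).sum()/M[n].sum()
            return s
        r=minimize(cost,guess,method="Nelder-Mead",options=dict(initial_simplex=[guess,np.add(guess,[.006,0]),np.add(guess,[0,.006])],xatol=1e-4,fatol=1e-4))
        print(label,cs,np.round(r.x,4),round(r.fun,3))
fit("canister",[(.062,0,.005),(.05,.005,.075),(.029,.075,.105)],np.mean(mk,0))
fit("screw_ring",[(.034,0,.024)],np.mean(d,0))
fit("eye_disc",[(.021,0.002,.013),(.010,.013,.033)],at("top",(417,293.6),.013))
print(ctrl.get_state()["time_s"])
E
```

```text
can marks [array([0.58921446, 0.03820655]), array([0.51565899, 0.03281623])] [0.55243672 0.03551139] ang 4.191275342979314
ring dots [array([0.56916808, 0.24011445]), array([0.52770455, 0.20620804])] [0.54843632 0.22316124] ang 39.27426230061478
disc stud top [ 0.51040397 -0.17247849]
canister ('top', 'scene') [0.5545 0.0362] 0.169
canister ('top',) [0.5541 0.035 ] 0.041
canister ('scene',) [0.5557 0.0368] 0.112
screw_ring ('top', 'scene') [0.5496 0.2238] 0.261
screw_ring ('top',) [0.5489 0.2239] 0.077
screw_ring ('scene',) [0.5516 0.2242] 0.108
eye_disc ('top', 'scene') [ 0.5101 -0.1705] 0.23
eye_disc ('top',) [ 0.5102 -0.1716] 0.099
eye_disc ('scene',) [ 0.5101 -0.1712] 0.202
2.1
```

Emit:
drive_tool(rows=[[-0.027, -0.026, 0, 0, 0, 0, 100], [-0.054, -0.052, 0, 0, 0, 0, 100], [-0.081, -0.078, 0, 0, 0, 0, 100], [-0.108, -0.104, 0, 0, 0, 0, 100], [-0.134, -0.128, 0, 0, 0, 0, 100]])

```text
time_s: 2.6
tool_pos: [0.2853, 0.3374, 0.2314]
ee_rot: [0.195, 0.981, 0.0, 0.0]
wrist_force: [1.0, 0.7, -0.1]
finger_gap: 0.0851
grip_force: 0.0
```

Emit:
drive_tool(rows=[[-0.027, -0.026, 0, 0, 0, 0, 100], [-0.054, -0.052, 0, 0, 0, 0, 100], [-0.081, -0.078, 0, 0, 0, 0, 100], [-0.108, -0.104, 0, 0, 0, 0, 100], [-0.134, -0.128, 0, 0, 0, 0, 100]])

```text
time_s: 3.1
tool_pos: [0.3603, 0.1679, 0.2315]
ee_rot: [0.195, 0.981, 0.0, 0.0]
wrist_force: [-0.2, 1.6, 0.4]
finger_gap: 0.0854
grip_force: 0.0
```

Emit:
drive_tool(rows=[[-0.027, -0.026, 0, 0, 0, 0, 100], [-0.054, -0.052, 0, 0, 0, 0, 100], [-0.081, -0.078, 0, 0, 0, 0, 100], [-0.108, -0.104, 0, 0, 0, 0, 100], [-0.134, -0.128, 0, 0, 0, 0, 100]])

```text
time_s: 3.6
tool_pos: [0.4354, -0.0018, 0.2315]
ee_rot: [0.195, 0.981, 0.0, 0.0]
wrist_force: [0.5, 1.0, 0.3]
finger_gap: 0.0856
grip_force: 0.0
```

Emit:
drive_tool(rows=[[-0.027, -0.026, 0.026, 0, 0, 0, 100], [-0.054, -0.052, 0.052, 0, 0, 0, 100], [-0.081, -0.077, 0.078, 0, 0, 0, 100], [-0.108, -0.103, 0.104, 0, 0, 0, 100], [-0.1335, -0.128, 0.131, 0, 0, 0, 100]])

```text
time_s: 4.1
tool_pos: [0.51, -0.171, 0.0993]
ee_rot: [0.195, 0.981, -0.0, 0.0]
wrist_force: [0.6, -0.4, 0.7]
finger_gap: 0.0851
grip_force: 0.0
```

Emit:
drive_tool(rows=[[0, 0, 0.02, 0, 0, 0, 100], [0, 0, 0.04, 0, 0, 0, 100], [0, 0, 0.06, 0, 0, 0, 100], [0, 0, 0.075, 0, 0, 0, 100], [0, 0, 0.075, 0, 0, 0, 100]])

```text
time_s: 4.6
tool_pos: [0.5085, -0.169, 0.0237]
ee_rot: [0.195, 0.981, 0.0, -0.001]
wrist_force: [-0.5, 0.9, 1.4]
finger_gap: 0.0854
grip_force: 0.0
```

```bash
python3 - <<'E'
from h import *
ims=[]
for n in("top","scene"):
    im=eyes.grab_frame(n)[:,:,::-1]
    u,v=proj(n,[.510,-.171,.02])[0].astype(int)
    ims.append(cv2.resize(im[v-35:v+35,u-35:u+35],(390,390),interpolation=cv2.INTER_CUBIC))
cv2.imwrite("pics/g1.png",np.hstack(ims))
move([.510,-.171,.016])
E
```

```text
shift [-0.0009 -0.0013  0.0097] rot [[-0.924, 0.382, 0.0], [0.382, 0.924, -0.0], [-0.0, -0.0, -1.0]] q [-0.41  0.63  1.82 -0.    0.69 -1.59] t 4.7
```

View pics/g1.png

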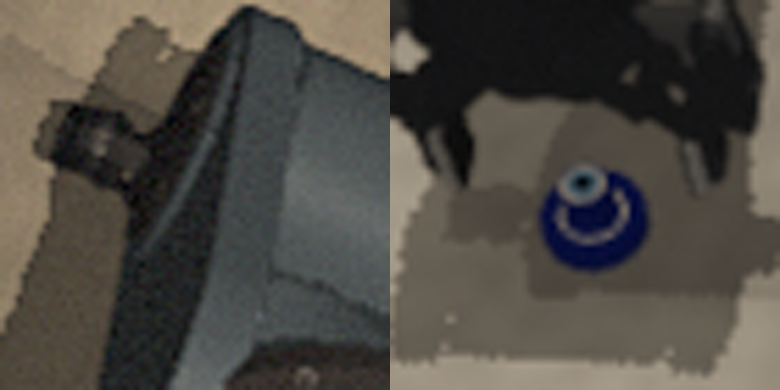

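Emit:
drive_tool(rows=[[0, 0, 0.008, 0, 0, 0, 100], [0, 0, 0.008, 0, 0, 0, 60], [0, 0, 0.008, 0, 0, 0, 30], [0, 0, 0.008, 0, 0, 0, 10], [0, 0, 0.008, 0, 0, 0, 10]])

```text
time_s: 5.2
tool_pos: [0.5095, -0.1694, 0.0176]
ee_rot: [0.195, 0.981, -0.0, 0.0]
wrist_force: [0.7, -0.5, -0.1]
finger_gap: 0.0281
grip_force: 0.0
```

Emit:
drive_tool(rows=[[0, 0, 0, 0, 0, 0, 10], [0, 0, 0, 0, 0, 0, 10], [0, 0, 0, 0, 0, 0, 10], [0, 0, 0, 0, 0, 0, 10], [0, 0, 0, 0, 0, 0, 10]])

```text
time_s: 5.7
tool_pos: [0.5096, -0.1694, 0.0178]
ee_rot: [0.195, 0.981, -0.0, 0.0]
wrist_force: [-1.3, 0.8, 6.3]
finger_gap: 0.0176
grip_force: 58.4
```

Emit:
drive_tool(rows=[[0, 0, 0, 0, 0, 0, 45], [0, 0, -0.002, 0, 0, 0, 45], [0, 0, -0.002, 0, 0, 0.14, 45], [0, 0, -0.002, 0, 0, 0.28, 45], [0, 0, -0.002, 0, 0, 0.42, 45]])

```text
time_s: 6.2
tool_pos: [0.5094, -0.1694, 0.0194]
ee_rot: [0.397, 0.918, -0.0, 0.0]
wrist_force: [0.3, -0.9, 0.2]
finger_gap: 0.0385
grip_force: 0.0
```

Emit:
drive_tool(rows=[[0, 0, 0, 0, 0, 0.14, 45], [0, 0, 0, 0, 0, 0.28, 45], [0, 0, 0, 0, 0, 0.42, 45], [0, 0, 0, 0, 0, 0.56, 45], [0, 0, 0, 0, 0, 0.7, 45]])

```text
time_s: 6.7
tool_pos: [0.5094, -0.1694, 0.0194]
ee_rot: [0.688, 0.726, -0.0, 0.0]
wrist_force: [0.7, -0.4, 0.3]
finger_gap: 0.0388
grip_force: 0.0
```

Emit:
drive_tool(rows=[[0, 0, 0, 0, 0, 0.15, 45], [0, 0, 0, 0, 0, 0.3, 45], [0, 0, 0, 0, 0, 0.45, 45], [0, 0, 0, 0, 0, 0.45, 45], [0, 0, 0, 0, 0, 0.45, 45]])

```text
time_s: 7.2
tool_pos: [0.5094, -0.1694, 0.0193]
ee_rot: [0.83, 0.558, -0.0, 0.0]
wrist_force: [0.6, -0.5, 0.1]
finger_gap: 0.0388
grip_force: 0.0
```

Emit:
drive_tool(rows=[[0, 0, 0, 0, 0, 0, 10], [0, 0, 0, 0, 0, 0, 10], [0, 0, 0, 0, 0, 0, 10], [0, 0, 0, 0, 0, 0, 10], [0, 0, 0, 0, 0, 0, 10]])

```text
time_s: 7.7
tool_pos: [0.5096, -0.1694, 0.0196]
ee_rot: [0.831, 0.557, 0.0, 0.0]
wrist_force: [-1.5, 1.3, 5.3]
finger_gap: 0.0171
grip_force: 58.5
```

```bash
python3 - <<'E'
from h import *
eyes.grab_frame("top")
im=eyes.grab_frame("scene")[:,:,::-1];u,v=proj("scene",[.510,-.171,.02])[0].astype(int)
cv2.imwrite("pics/g2.png",cv2.resize(im[v-35:v+35,u-35:u+35],(560,560),interpolation=cv2.INTER_CUBIC))
move([.553,.0355,.14]);print(tcp()[2])
E
```

```text
shift [ 0.2061 -0.0376 -0.1204] rot [[0.38, 0.925, 0.0], [0.925, -0.38, -0.0], [-0.0, 0.0, -1.0]] q [-0.41  0.64  1.82 -0.    0.68 -0.02] t 7.8
{'time_s': 7.8, 'q': array([-4.07703089e-01,  6.38479465e-01,  1.82093878e+00, -1.04001467e-04,
        6.81778697e-01, -1.81985158e-02]), 'joint_vel': array([-0.00034453,  0.00013638, -0.00157085,  0.00041642,  0.00092842,
        0.00232248]), 'joint_torque': array([-7.90292420e-02, -5.33002031e+01, -1.82445019e+01,  3.86453967e-02,
       -3.39038316e-01,  4.00435680e-02]), 'tool_pos': array([ 0.5095393 , -0.1694388 ,  0.01962075]), 'ee_rot': array([8.30558666e-01, 5.56931111e-01, 7.96237419e-05, 1.84067168e-04]), 'wrist_force': array([-1.53349638,  0.62311524,  5.73775415]), 'ft_torque': array([0.08844843, 0.14225394, 0.05210948]), 'grip_force': 58.506985902786255, 'finger_gap': 0.017273073804701607}
```

View pics/g2.png

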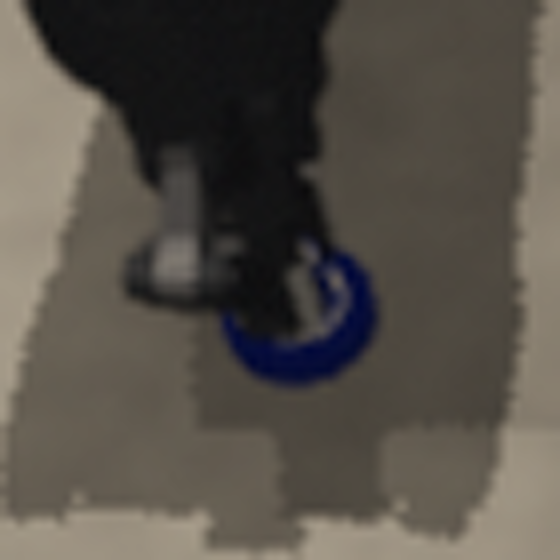

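Emit:
drive_tool(rows=[[0, 0, -0.01, 0, 0, 0, 10], [0, 0, -0.03, 0, 0, 0, 10], [0, 0, -0.06, 0, 0, 0, 10], [0, 0, -0.09, 0, 0, 0, 10], [0, 0, -0.12, 0, 0, 0, 10]])

```text
time_s: 8.3
tool_pos: [0.5092, -0.1693, 0.1409]
ee_rot: [0.831, 0.557, -0.0, -0.0]
wrist_force: [-0.7, -0.3, 0.2]
finger_gap: 0.0169
grip_force: 58.7
```

Emit:
drive_tool(rows=[[0.03, -0.006, 0, 0, 0, 0, 10], [0.07, -0.013, 0, 0, 0, 0, 10], [0.115, -0.021, 0, 0, 0, 0, 10], [0.16, -0.029, 0, 0, 0, 0, 10], [0.206, -0.0375, 0, 0, 0, 0, 10]])

```text
time_s: 8.8
tool_pos: [0.5533, 0.0371, 0.1399]
ee_rot: [0.831, 0.556, 0.0, 0.0]
wrist_force: [0.5, -0.4, -0.6]
finger_gap: 0.0169
grip_force: 58.7
```

Emit:
drive_tool(rows=[[0, 0, 0, 0, 0, 0, 10], [0, 0, 0, 0, 0, 0, 10], [0, 0, 0, 0, 0, 0, 10], [0, 0, 0, 0, 0, 0, 10], [0, 0, 0, 0, 0, 0, 10]])

```text
time_s: 9.3
tool_pos: [0.5532, 0.0344, 0.1394]
ee_rot: [0.831, 0.556, -0.0, 0.0]
wrist_force: [0.5, 0.3, -1.5]
finger_gap: 0.0171
grip_force: 58.7
```

```bash
python3 - <<'E'
from h import *
p,r,s=tcp();print(p,s["wrist_force"],s["ft_torque"],s["finger_gap"])
ims=[]
for n in("top","scene"):
    im=cv2.resize(eyes.grab_frame(n)[:,:,::-1],None,fx=6,fy=6,interpolation=cv2.INTER_CUBIC)
    a=np.linspace(0,2*np.pi,40,endpoint=False)
    for c,z,rr,col in(((p[0],p[1]),p[2]-.0196+.003,.021,(0,255,255)),((.553,.0355),.105,.025,(0,255,0)),((.553,.0355),.075,.05,(255,255,0))):
        for q in proj(n,np.c_[c[0]+rr*np.cos(a),c[1]+rr*np.sin(a),0*a+z]): cv2.circle(im,tuple(((q+.5)*6).astype(int)),1,col,-1)
    u,v=(proj(n,[.553,.0355,.10])[0]*6).astype(int)
    ims.append(im[v-200:v+200,u-200:u+200])
cv2.imwrite("pics/g3.png",np.hstack(ims))
E
```

```text
[0.55317665 0.03437778 0.13939407] [ 0.48342717  0.25666357 -1.45679012] [-0.03634398  0.04668302  0.0559882 ] 0.017086700905085416
```

View pics/g3.png

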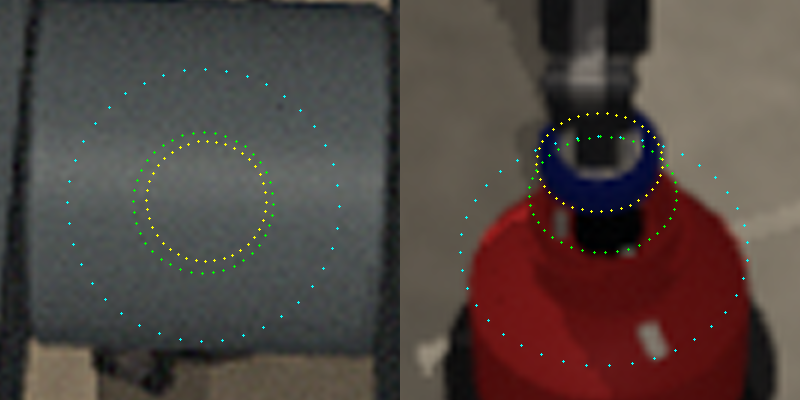

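Emit:
drive_tool(rows=[[0.001, 0, 0.004, 0, 0, 0, 10], [0.001, 0, 0.008, 0, 0, 0, 10], [0.001, 0, 0.012, 0, 0, 0, 10], [0.001, 0, 0.013, 0, 0, 0, 10], [0.001, 0, 0.014, 0, 0, 0, 10]])

```text
time_s: 9.9
tool_pos: [0.5536, 0.0363, 0.1251]
ee_rot: [0.831, 0.556, -0.0, -0.0]
wrist_force: [0.7, 0.6, -1.2]
finger_gap: 0.0176
grip_force: 58.7
```

Emit:
drive_tool(rows=[[0, 0, 0.0005, 0, 0, 0, 10], [0, 0, 0.001, 0, 0, 0, 10], [0, 0, 0.0015, 0, 0, 0, 10], [0, 0, 0.002, 0, 0, 0, 10], [0, 0, 0.002, 0, 0, 0, 10]])

```text
time_s: 10.4
tool_pos: [0.5536, 0.0363, 0.1233]
ee_rot: [0.831, 0.556, -0.0, -0.0]
wrist_force: [0.9, 0.9, -1.6]
finger_gap: 0.0173
grip_force: 58.7
```

Emit:
drive_tool(rows=[[0, 0, 0.0005, 0, 0, 0, 10], [0, 0, 0.001, 0, 0, 0, 10], [0, 0, 0.0015, 0, 0, 0, 10], [0, 0, 0.002, 0, 0, 0, 10], [0, 0, 0.002, 0, 0, 0, 10]])

```text
time_s: 10.9
tool_pos: [0.5536, 0.0363, 0.1212]
ee_rot: [0.831, 0.556, -0.0, -0.0]
wrist_force: [0.9, -0.9, -1.1]
finger_gap: 0.0175
grip_force: 58.7
```

Emit:
drive_tool(rows=[[0, 0, 0.0005, 0, 0, 0, 10], [0, 0, 0.001, 0, 0, 0, 10], [0, 0, 0.001, 0, 0, 0, 10], [0, 0, 0.001, 0, 0, 0, 10], [0, 0, 0.001, 0, 0, 0, 10]])

```text
time_s: 11.4
tool_pos: [0.5536, 0.0363, 0.1203]
ee_rot: [0.831, 0.556, -0.0, -0.0]
wrist_force: [-0.1, 0.0, -1.1]
finger_gap: 0.017
grip_force: 58.7
```

Emit:
drive_tool(rows=[[0, 0, 0.0005, 0, 0, 0, 10], [0, 0, 0.001, 0, 0, 0, 10], [0, 0, 0.001, 0, 0, 0, 10], [0, 0, 0.001, 0, 0, 0, 10], [0, 0, 0.001, 0, 0, 0, 10]])

```text
time_s: 11.9
tool_pos: [0.5536, 0.0363, 0.1193]
ee_rot: [0.831, 0.556, -0.0, -0.0]
wrist_force: [-0.3, 1.0, -1.1]
finger_gap: 0.0172
grip_force: 58.7
```

Emit:
drive_tool(rows=[[0, 0, 0.0005, 0, 0, 0, 10], [0, 0, 0.001, 0, 0, 0, 10], [0, 0, 0.001, 0, 0, 0, 10], [0, 0, 0.001, 0, 0, 0, 10], [0, 0, 0.001, 0, 0, 0, 10]])

```text
time_s: 12.4
tool_pos: [0.5536, 0.0363, 0.1183]
ee_rot: [0.831, 0.556, -0.0, 0.0]
wrist_force: [-0.1, 0.5, -0.7]
finger_gap: 0.0173
grip_force: 58.7
```

Emit:
drive_tool(rows=[[0, 0, 0.0005, 0, 0, 0, 10], [0, 0, 0.0005, 0, 0, 0, 10], [0, 0, 0.0005, 0, 0, 0, 10], [0, 0, 0.0005, 0, 0, 0, 10], [0, 0, 0.0005, 0, 0, 0, 10]])

```text
time_s: 12.9
tool_pos: [0.5536, 0.0363, 0.1178]
ee_rot: [0.831, 0.556, 0.0, 0.0]
wrist_force: [0.5, 0.3, -1.6]
finger_gap: 0.0171
grip_force: 58.7
```

Emit:
drive_tool(rows=[[0, 0, 0.0005, 0, 0, 0, 10], [0, 0, 0.0005, 0, 0, 0, 10], [0, 0, 0.0005, 0, 0, 0, 10], [0, 0, 0.0005, 0, 0, 0, 10], [0, 0, 0.0005, 0, 0, 0, 10]])

```text
time_s: 13.4
tool_pos: [0.5536, 0.0363, 0.1173]
ee_rot: [0.831, 0.556, -0.0, -0.0]
wrist_force: [0.2, -0.6, -1.0]
finger_gap: 0.0173
grip_force: 58.7
```

Emit:
drive_tool(rows=[[0, 0, 0.0005, 0, 0, 0, 10], [0, 0, 0.0005, 0, 0, 0, 10], [0, 0, 0.0005, 0, 0, 0, 10], [0, 0, 0.0005, 0, 0, 0, 10], [0, 0, 0.0005, 0, 0, 0, 10]])

```text
time_s: 13.9
tool_pos: [0.5536, 0.0363, 0.1168]
ee_rot: [0.831, 0.556, 0.0, 0.0]
wrist_force: [0.1, -0.0, -1.4]
finger_gap: 0.0169
grip_force: 58.7
```

Emit:
drive_tool(rows=[[0, 0, 0.0005, 0, 0, 0, 10], [0, 0, 0.0005, 0, 0, 0, 10], [0, 0, 0.0005, 0, 0, 0, 10], [0, 0, 0.0005, 0, 0, 0, 10], [0, 0, 0.0005, 0, 0, 0, 10]])

```text
time_s: 14.4
tool_pos: [0.5536, 0.0363, 0.1163]
ee_rot: [0.831, 0.556, -0.0, -0.0]
wrist_force: [-0.2, 0.3, -0.4]
finger_gap: 0.0168
grip_force: 58.7
```

Emit:
drive_tool(rows=[[0, 0, 0.0005, 0, 0, 0, 10], [0, 0, 0.001, 0, 0, 0, 10], [0, 0, 0.001, 0, 0, 0, 10], [0, 0, 0.001, 0, 0, 0, 10], [0, 0, 0.001, 0, 0, 0, 10]])

```text
time_s: 14.9
tool_pos: [0.5536, 0.0363, 0.1153]
ee_rot: [0.831, 0.556, -0.0, -0.0]
wrist_force: [0.3, 0.4, 0.1]
finger_gap: 0.0175
grip_force: 58.7
```

Emit:
drive_tool(rows=[[0, 0, 0.0005, 0, 0, 0, 10], [0, 0, 0.001, 0, 0, 0, 10], [0, 0, 0.001, 0, 0, 0, 10], [0, 0, 0.001, 0, 0, 0, 10], [0, 0, 0.001, 0, 0, 0, 10]])

```text
time_s: 15.4
tool_pos: [0.5536, 0.0363, 0.1143]
ee_rot: [0.831, 0.556, 0.0, 0.0]
wrist_force: [0.4, -0.8, -0.9]
finger_gap: 0.0175
grip_force: 58.7
```

Emit:
drive_tool(rows=[[0, 0, 0.0005, 0, 0, 0, 10], [0, 0, 0.001, 0, 0, 0, 10], [0, 0, 0.001, 0, 0, 0, 10], [0, 0, 0.001, 0, 0, 0, 10], [0, 0, 0.001, 0, 0, 0, 10]])

```text
time_s: 15.9
tool_pos: [0.5537, 0.0363, 0.1134]
ee_rot: [0.831, 0.556, 0.0, 0.0]
wrist_force: [-0.8, -0.6, 1.0]
finger_gap: 0.0168
grip_force: 58.8
```

Emit:
drive_tool(rows=[[0, 0, 0.0005, 0, 0, 0, 10], [0, 0, 0.0005, 0, 0, 0, 10], [0, 0, 0.0005, 0, 0, 0, 10], [0, 0, 0.0005, 0, 0, 0, 10], [0, 0, 0.0005, 0, 0, 0, 10]])

```text
time_s: 16.4
tool_pos: [0.5536, 0.0363, 0.1128]
ee_rot: [0.831, 0.556, 0.0, 0.0]
wrist_force: [-0.2, -0.2, 1.4]
finger_gap: 0.0172
grip_force: 58.8
```

Emit:
drive_tool(rows=[[0, 0, 0.0005, 0, 0, 0, 10], [0, 0, 0.0005, 0, 0, 0, 10], [0, 0, 0.0005, 0, 0, 0, 10], [0, 0, 0.0005, 0, 0, 0, 10], [0, 0, 0.0005, 0, 0, 0, 10]])

```text
time_s: 16.9
tool_pos: [0.5536, 0.0363, 0.1123]
ee_rot: [0.831, 0.556, 0.0, 0.0]
wrist_force: [0.4, -0.1, 1.3]
finger_gap: 0.0173
grip_force: 58.8
```

Emit:
drive_tool(rows=[[0, 0, 0.0005, 0, 0, 0, 10], [0, 0, 0.0005, 0, 0, 0, 10], [0, 0, 0.0005, 0, 0, 0, 10], [0, 0, 0.0005, 0, 0, 0, 10], [0, 0, 0.0005, 0, 0, 0, 10]])

```text
time_s: 17.4
tool_pos: [0.5537, 0.0363, 0.1118]
ee_rot: [0.831, 0.556, 0.0, 0.0]
wrist_force: [0.2, 0.4, 2.1]
finger_gap: 0.0174
grip_force: 58.8
```

Emit:
drive_tool(rows=[[0, 0, 0.0004, 0, 0, 0, 10], [0, 0, 0.0004, 0, 0, 0, 10], [0, 0, 0.0004, 0, 0, 0, 10], [0, 0, 0.0004, 0, 0, 0, 10], [0, 0, 0.0004, 0, 0, 0, 10]])

```text
time_s: 17.9
tool_pos: [0.5536, 0.0363, 0.1114]
ee_rot: [0.831, 0.556, 0.0, 0.0]
wrist_force: [-0.0, -0.0, 1.8]
finger_gap: 0.0173
grip_force: 58.8
```

Emit:
drive_tool(rows=[[0, 0, 0.0005, 0, 0, 0, 10], [0, 0, 0.0005, 0, 0, 0, 10], [0, 0, 0.0005, 0, 0, 0, 10], [0, 0, 0.0005, 0, 0, 0, 10], [0, 0, 0.0005, 0, 0, 0, 10]])

```text
time_s: 18.4
tool_pos: [0.5537, 0.0363, 0.1111]
ee_rot: [0.831, 0.556, 0.0, 0.0]
wrist_force: [-1.8, -0.4, 5.2]
finger_gap: 0.0171
grip_force: 59.1
```

Emit:
drive_tool(rows=[[0, 0, 0.0004, 0, 0, 0, 10], [0, 0, 0.0004, 0, 0, 0, 10], [0, 0, 0.0004, 0, 0, 0, 10], [0, 0, 0.0004, 0, 0, 0, 10], [0, 0, 0.0004, 0, 0, 0, 10]])

```text
time_s: 18.9
tool_pos: [0.5537, 0.0363, 0.111]
ee_rot: [0.831, 0.556, 0.0, 0.0]
wrist_force: [-2.7, -0.3, 8.4]
finger_gap: 0.0173
grip_force: 59.5
```

Emit:
drive_tool(rows=[[0, 0, -0.001, 0, 0, 0, 10], [0, 0, -0.002, 0, 0, 0, 10], [0, 0, -0.0027, 0, 0, 0, 10], [0, 0, -0.0027, 0, 0, 0, 10], [0, 0, -0.0027, 0, 0, 0, 15]])

```text
time_s: 19.4
tool_pos: [0.5536, 0.0363, 0.1131]
ee_rot: [0.831, 0.556, -0.0, 0.0]
wrist_force: [0.5, -0.2, 2.2]
finger_gap: 0.0175
grip_force: 59.0
```

Emit:
drive_tool(rows=[[0, 0, 0, 0, 0, 0, 24], [0, 0, 0, 0, 0, 0, 30], [0, 0, 0, 0, 0, 0, 45], [0, 0, 0, 0, 0, 0, 60], [0, 0, 0, 0, 0, 0, 60]])

```text
time_s: 19.9
tool_pos: [0.5535, 0.0363, 0.1131]
ee_rot: [0.831, 0.556, -0.0, -0.0]
wrist_force: [0.2, -0.5, -0.7]
finger_gap: 0.0515
grip_force: 0.0
```

Emit:
drive_tool(rows=[[0, 0, -0.01, 0, 0, 0, 60], [0, 0, -0.03, 0, 0, 0, 60], [0, 0, -0.06, 0, 0, 0, 100], [0, 0, -0.07, 0, 0, 0, 100], [0, 0, -0.07, 0, 0, 0, 100]])

```text
time_s: 20.4
tool_pos: [0.5544, 0.0363, 0.1848]
ee_rot: [0.831, 0.556, 0.001, 0.001]
wrist_force: [0.8, -0.7, -0.5]
finger_gap: 0.0856
grip_force: 0.0
```

```bash
python3 - <<'E'
from h import *
move([.549,.2237,.10])
im=eyes.grab_frame("scene")[:,:,::-1];u,v=proj("scene",[.5537,.0363,.1])[0].astype(int)
cv2.imwrite("pics/g4.png",cv2.resize(im[v-30:v+30,u-30:u+30],(480,480),interpolation=cv2.INTER_CUBIC))
E
```

```text
shift [ 0.1711 -0.0766  0.0848] rot [[0.381, 0.925, 0.003], [0.925, -0.381, -0.0], [0.001, 0.003, -1.0]] q [-0.02  0.41  1.69 -0.    1.04  0.37] t 20.4
```

View pics/g4.png

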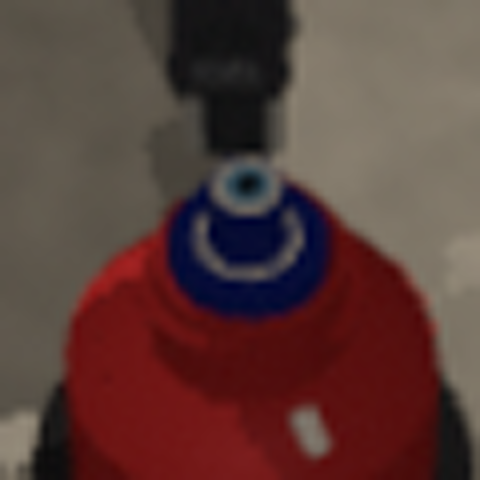

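Emit:
drive_tool(rows=[[0.034, -0.015, 0.0, 0, 0, 0, 100], [0.068, -0.03, 0.01, 0, 0, 0, 100], [0.102, -0.045, 0.02, 0, 0, 0, 100], [0.136, -0.06, 0.03, 0, 0, 0, 100], [0.171, -0.076, 0.04, 0, 0, 0, 100]])

```text
time_s: 20.95
tool_pos: [0.5477, 0.2246, 0.1412]
ee_rot: [0.831, 0.556, -0.001, -0.0]
wrist_force: [1.8, 0.1, 0.4]
finger_gap: 0.0854
grip_force: 0.0
```

Emit:
drive_tool(rows=[[0, 0, 0.01, 0, 0, 0, 100], [0, 0, 0.03, 0, 0, 0, 100], [0, 0, 0.06, 0, 0, 0, 100], [0, 0, 0.085, 0, 0, 0, 100], [0, 0, 0.1, 0, 0, 0, 100]])

```text
time_s: 21.45
tool_pos: [0.5471, 0.2223, 0.0402]
ee_rot: [0.831, 0.556, -0.002, -0.001]
wrist_force: [0.4, 1.2, -1.0]
finger_gap: 0.0851
grip_force: 0.0
```

Emit:
drive_tool(rows=[[0, 0, 0.01, 0, 0, 0, 100], [0, 0, 0.02, 0, 0, 0, 100], [0, 0, 0.03, 0, 0, 0, 100], [0, 0, 0.035, 0, 0, 0, 100], [0, 0, 0.035, 0, 0, 0, 100]])

```text
time_s: 21.95
tool_pos: [0.5484, 0.2233, 0.0078]
ee_rot: [0.831, 0.556, -0.0, -0.0]
wrist_force: [-0.1, 1.1, 1.0]
finger_gap: 0.0857
grip_force: 0.0
```

```bash
python3 - <<'E'
from h import *
move([.549,.2237,.0])
ims=[]
for n in("top","scene"):
    im=eyes.grab_frame(n)[:,:,::-1];u,v=proj(n,[.549,.2237,.02])[0].astype(int)
    ims.append(cv2.resize(im[v-35:v+35,u-35:u+35],(390,390),interpolation=cv2.INTER_CUBIC))
cv2.imwrite("pics/g5.png",np.hstack(ims))
E
```

```text
shift [0.0006 0.0004 0.0078] rot [[0.381, 0.925, -0.001], [0.925, -0.381, -0.0], [-0.0, -0.0, -1.0]] q [ 0.31  0.73  1.67 -0.    0.74  0.7 ] t 21.95
```

View pics/g5.png

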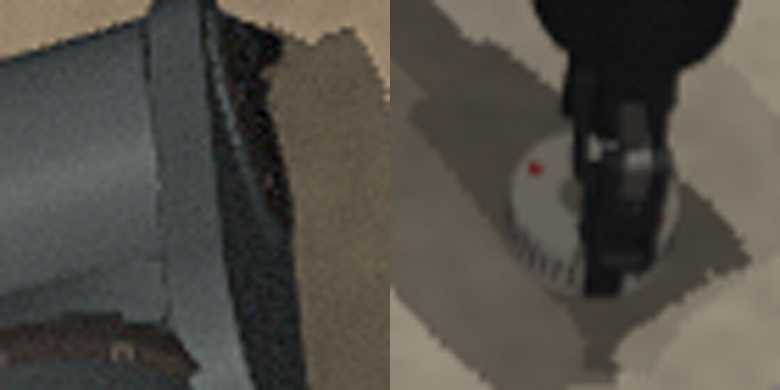

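Emit:
drive_tool(rows=[[0, 0, 0, 0, 0, 0, 60], [0, 0, 0, 0, 0, 0, 60], [0, 0, 0, 0, 0, 0, 60], [0, 0, 0, 0, 0, 0, 60], [0, 0, 0, 0, 0, 0, 60]])

```text
time_s: 22.55
tool_pos: [0.5489, 0.2235, 0.0096]
ee_rot: [0.831, 0.556, 0.0, 0.0]
wrist_force: [-3.7, -1.9, 12.4]
finger_gap: 0.0653
grip_force: 64.6
```

Emit:
drive_tool(rows=[[0, 0, 0, 0, 0, 0, 100], [0, 0, 0, 0, 0, 0, 100], [0, 0, 0, 0, 0, -0.14, 100], [0, 0, 0, 0, 0, -0.28, 100], [0, 0, 0, 0, 0, -0.42, 100]])

```text
time_s: 23.05
tool_pos: [0.5485, 0.2234, 0.0082]
ee_rot: [0.695, 0.719, 0.0, 0.0]
wrist_force: [-0.0, 0.4, -0.1]
finger_gap: 0.0849
grip_force: 0.0
```

Emit:
drive_tool(rows=[[0, 0, 0, 0, 0, -0.14, 100], [0, 0, 0, 0, 0, -0.28, 100], [0, 0, 0, 0, 0, -0.42, 100], [0, 0, 0, 0, 0, -0.56, 100], [0, 0, 0, 0, 0, -0.7, 100]])

```text
time_s: 23.55
tool_pos: [0.5485, 0.2234, 0.0081]
ee_rot: [0.406, 0.914, -0.0, -0.0]
wrist_force: [-0.6, 0.7, 0.1]
finger_gap: 0.0851
grip_force: 0.0
```

Emit:
drive_tool(rows=[[0, 0, 0.002, 0, 0, -0.15, 100], [0, 0, 0.004, 0, 0, -0.3, 100], [0, 0, 0.006, 0, 0, -0.45, 100], [0, 0, 0.008, 0, 0, -0.45, 100], [0, 0, 0.008, 0, 0, -0.45, 100]])

```text
time_s: 24.05
tool_pos: [0.5484, 0.2233, -0.0001]
ee_rot: [0.197, 0.98, -0.0, -0.0]
wrist_force: [0.5, -0.6, -0.1]
finger_gap: 0.0854
grip_force: 0.0
```

Emit:
drive_tool(rows=[[0, 0, 0, 0, 0, 0, 60], [0, 0, 0, 0, 0, 0, 60], [0, 0, 0, 0, 0, 0, 60], [0, 0, 0, 0, 0, 0, 60], [0, 0, 0, 0, 0, 0, 60]])

```text
time_s: 24.55
tool_pos: [0.5487, 0.2235, 0.0011]
ee_rot: [0.196, 0.981, 0.0, 0.0]
wrist_force: [-2.3, -0.8, 9.2]
finger_gap: 0.0662
grip_force: 66.5
```

```bash
python3 - <<'E'
from h import *
move([.5537,.0363,.12]);p,r,s=tcp();print(p,s["wrist_force"],s["ft_torque"],s["finger_gap"])
ty=r.as_matrix()[:,1];print("tooly deg",np.degrees(np.arctan2(ty[1],ty[0])))
# marks again with corrected heights (rim .100, shoulder .070)
mk=[at("top",q,.070) for q in((328.3,256.9),(330.2,290.3))];print(np.mean(mk,0),np.degrees(np.arctan2(*(mk[0]-mk[1])[::-1])))
# refine dots/marks by colour centroid in top0
t=cv2.imread("pics/top0.png").astype(int);hsv=cv2.cvtColor(t.astype(np.uint8),cv2.COLOR_BGR2HSV)
b=t[:,:,0];g=t[:,:,1];rd=t[:,:,2]
def comps(w,x0,x1,y0,y1,z):
    m=np.zeros_like(b,np.uint8);m[y0:y1,x0:x1]=(w[y0:y1,x0:x1]>0)
    n,l=cv2.connectedComponents(m);o=[]
    for k in range(1,n):
        yx=np.argwhere(l==k);ww=w[l==k]
        if ww.sum()>60:o.append((yx*ww[:,None]).sum(0)/ww.sum());print(len(yx),np.round(o[-1][::-1],2),at("top",o[-1][::-1],z))
    if len(o)==2:
        d=at("top",o[0][::-1],z)-at("top",o[1][::-1],z);print("ang",np.degrees(np.arctan2(d[1],d[0])),"len",np.linalg.norm(d))
w=np.clip(rd-g-30,0,None);comps(w,234,265,260,290,.024)
w=np.clip(np.minimum(g,b)-60,0,None)
for y0,y1 in((250,263),(284,296)):comps(w,318,342,y0,y1,.070)
E
```

```text
shift [-0.0765 -0.1709 -0.119 ] rot [[-0.923, 0.384, 0.0], [0.384, 0.923, 0.0], [-0.0, 0.0, -1.0]] q [ 0.31  0.74  1.67  0.    0.73 -0.87] t 24.55
[0.54871508 0.22347326 0.00107054] [-2.3171227  -0.77575769  9.24522618] [-0.1458273   0.53355543 -0.12661219] 0.06616856421007866
tooly deg 67.41979290965816
[0.552543   0.03552524] 4.191275342979317
8 [241.15 264.98] [0.56988777 0.2416752 ]
7 [255.41 283.  ] [0.52860889 0.20691748]
ang 40.09811631728304 len 0.05396336644010481
18 [328.11 256.2 ] [0.59105238 0.03867982]
23 [329.9  289.76] [0.51676417 0.0334964 ]
```

Emit:
drive_tool(rows=[[0, 0, -0.015, 0, 0, 0, 60], [0, 0, -0.045, 0, 0, 0, 60], [0, 0, -0.08, 0, 0, 0, 60], [0, 0, -0.12, 0, 0, 0, 60], [0, 0, -0.15, 0, 0, 0, 60]])

```text
time_s: 25.05
tool_pos: [0.5488, 0.2235, 0.1535]
ee_rot: [0.195, 0.981, 0.001, 0.001]
wrist_force: [0.4, 1.1, -0.8]
finger_gap: 0.0665
grip_force: 68.0
```

Emit:
drive_tool(rows=[[-0.014, -0.031, 0, 0, 0, 0.12, 60], [-0.03, -0.067, 0, 0, 0, 0.25, 60], [-0.046, -0.103, 0, 0, 0, 0.38, 60], [-0.062, -0.139, 0, 0, 0, 0.51, 60], [-0.0765, -0.171, 0, 0, 0, 0.63, 60]])

```text
time_s: 25.55
tool_pos: [0.5538, 0.0343, 0.1511]
ee_rot: [0.492, 0.871, 0.0, 0.0]
wrist_force: [0.4, 0.6, -1.5]
finger_gap: 0.0661
grip_force: 67.9
```

Emit:
drive_tool(rows=[[0, 0, 0, 0, 0, 0, 60], [0, 0, 0, 0, 0, 0, 60], [0, 0, 0, 0, 0, 0, 60], [0, 0, 0, 0, 0, 0, 60], [0, 0, 0, 0, 0, 0, 60]])

```text
time_s: 26.05
tool_pos: [0.5539, 0.0369, 0.1502]
ee_rot: [0.488, 0.873, 0.0, -0.0]
wrist_force: [0.7, -0.1, -0.4]
finger_gap: 0.0665
grip_force: 67.9
```

```bash
python3 - <<'E'
from h import *
move([.5537,.0363,.088]);p,r,s=tcp();print(p,s["wrist_force"],s["ft_torque"],s["finger_gap"])
ty=r.as_matrix()[:,1];print("tooly deg",np.degrees(np.arctan2(ty[1],ty[0])))
im=cv2.resize(eyes.grab_frame("scene")[:,:,::-1],None,fx=7,fy=7,interpolation=cv2.INTER_CUBIC)
a=np.linspace(0,2*np.pi,60,endpoint=False);z=p[2]-.0011+.024
for q in proj("scene",np.c_[p[0]+.034*np.cos(a),p[1]+.034*np.sin(a),0*a+z]): cv2.circle(im,tuple(((q+.5)*7).astype(int)),1,(0,255,255),-1)
for k in(0,np.pi):
    q=proj("scene",[p[0]+.027*np.cos(.07+k),p[1]+.027*np.sin(.07+k),z])[0];cv2.circle(im,tuple(((q+.5)*7).astype(int)),3,(0,255,0),1)
u,v=(proj("scene",[.5537,.0363,.13])[0]*7).astype(int)
cv2.imwrite("pics/g6.png",im[v-280:v+280,u-280:u+280])
E
```

```text
shift [-0.0005 -0.0005  0.0622] rot [[-0.523, 0.852, -0.0], [0.852, 0.523, 0.0], [0.0, 0.0, -1.0]] q [-0.02  0.46  1.71  0.    0.97 -0.57] t 26.05
[0.55389111 0.03694926 0.15023653] [ 0.73331336 -0.07400692 -0.4194602 ] [ 0.01206935 -0.04729857 -0.01587228] 0.06647589542971102
tooly deg 31.540512289131343
```

View pics/g6.png

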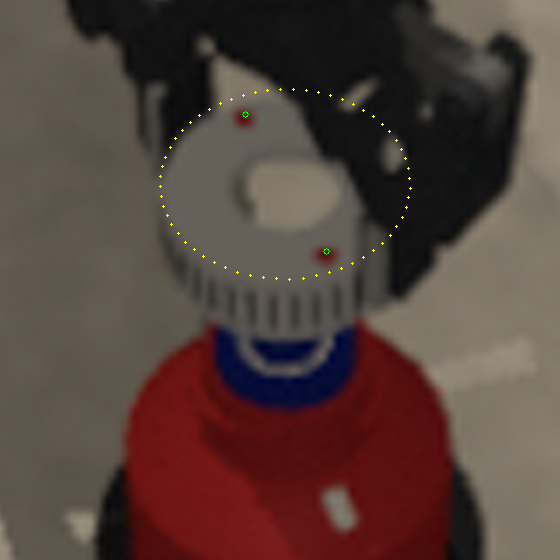

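Emit:
drive_tool(rows=[[-0.0005, -0.0005, 0.01, 0, 0, 0, 60], [-0.0005, -0.0005, 0.02, 0, 0, 0, 60], [-0.0005, -0.0005, 0.03, 0, 0, 0, 60], [-0.0005, -0.0005, 0.04, 0, 0, 0, 60], [-0.0005, -0.0005, 0.046, 0, 0, 0, 60]])

```text
time_s: 26.6
tool_pos: [0.5533, 0.0354, 0.1028]
ee_rot: [0.489, 0.872, -0.0, -0.001]
wrist_force: [-0.4, 0.0, -1.0]
finger_gap: 0.0664
grip_force: 67.9
```

Emit:
drive_tool(rows=[[0, 0, 0.001, 0, 0, 0, 60], [0, 0, 0.002, 0, 0, 0, 60], [0, 0, 0.003, 0, 0, 0, 60], [0, 0, 0.004, 0, 0, 0, 60], [0, 0, 0.004, 0, 0, 0, 60]])

```text
time_s: 27.1
tool_pos: [0.5538, 0.0354, 0.1003]
ee_rot: [0.489, 0.872, 0.0, 0.0]
wrist_force: [0.3, 0.3, -1.2]
finger_gap: 0.0664
grip_force: 67.9
```

Emit:
drive_tool(rows=[[0, 0, 0.001, 0, 0, 0, 60], [0, 0, 0.002, 0, 0, 0, 60], [0, 0, 0.003, 0, 0, 0, 60], [0, 0, 0.003, 0, 0, 0, 60], [0, 0, 0.003, 0, 0, 0, 60]])

```text
time_s: 27.6
tool_pos: [0.5538, 0.0354, 0.0972]
ee_rot: [0.489, 0.872, -0.0, -0.0]
wrist_force: [-0.4, 0.3, -2.7]
finger_gap: 0.0663
grip_force: 67.9
```

Emit:
drive_tool(rows=[[0.0008, 0.0005, 0, 0, 0, 0, 60], [0.0008, 0.0005, 0.001, 0, 0, 0, 60], [0.0008, 0.0005, 0.002, 0, 0, 0, 60], [0.0008, 0.0005, 0.003, 0, 0, 0, 60], [0.0008, 0.0005, 0.003, 0, 0, 0, 60]])

```text
time_s: 28.1
tool_pos: [0.5537, 0.0363, 0.094]
ee_rot: [0.489, 0.872, -0.0, -0.0]
wrist_force: [-0.3, -0.5, -2.0]
finger_gap: 0.0663
grip_force: 67.9
```

Emit:
drive_tool(rows=[[0, 0, 0.001, 0, 0, 0, 60], [0, 0, 0.002, 0, 0, 0, 60], [0, 0, 0.003, 0, 0, 0, 60], [0, 0, 0.003, 0, 0, 0, 60], [0, 0, 0.003, 0, 0, 0, 60]])

```text
time_s: 28.6
tool_pos: [0.5537, 0.0364, 0.0912]
ee_rot: [0.489, 0.872, -0.0, -0.0]
wrist_force: [0.7, -0.3, 0.1]
finger_gap: 0.0664
grip_force: 67.9
```

Emit:
drive_tool(rows=[[0, 0, 0.0005, 0, 0, 0, 60], [0, 0, 0.001, 0, 0, 0, 60], [0, 0, 0.0015, 0, 0, 0, 60], [0, 0, 0.0015, 0, 0, 0, 60], [0, 0, 0.0015, 0, 0, 0, 60]])

```text
time_s: 29.1
tool_pos: [0.5538, 0.0364, 0.0897]
ee_rot: [0.489, 0.872, -0.0, -0.0]
wrist_force: [-0.2, 0.4, -1.5]
finger_gap: 0.0664
grip_force: 67.9
```

Emit:
drive_tool(rows=[[0, 0, 0.0008, 0, 0, 0, 60], [0, 0, 0.0008, 0, 0, 0, 60], [0, 0, 0.0008, 0, 0, 0, 60], [0, 0, 0.0008, 0, 0, 0, 60], [0, 0, 0.0008, 0, 0, 0, 60]])

```text
time_s: 29.6
tool_pos: [0.5538, 0.0364, 0.0889]
ee_rot: [0.489, 0.872, 0.0, 0.0]
wrist_force: [-0.3, -0.1, -0.9]
finger_gap: 0.0664
grip_force: 67.9
```

Emit:
drive_tool(rows=[[0, 0, 0.0007, 0, 0, 0, 60], [0, 0, 0.0007, 0, 0, 0, 60], [0, 0, 0.0007, 0, 0, 0, 60], [0, 0, 0.0007, 0, 0, 0, 60], [0, 0, 0.0007, 0, 0, 0, 60]])

```text
time_s: 30.1
tool_pos: [0.5538, 0.0364, 0.0882]
ee_rot: [0.489, 0.872, -0.0, -0.0]
wrist_force: [-0.1, 0.2, -2.0]
finger_gap: 0.0659
grip_force: 68.0
```

Emit:
drive_tool(rows=[[0, 0, 0.0005, 0, 0, 0, 60], [0, 0, 0.0005, 0, 0, 0, 60], [0, 0, 0.0005, 0, 0, 0, 60], [0, 0, 0.0005, 0, 0, 0, 60], [0, 0, 0.0005, 0, 0, 0, 60]])

```text
time_s: 30.6
tool_pos: [0.5538, 0.0364, 0.0877]
ee_rot: [0.489, 0.872, 0.0, 0.0]
wrist_force: [-1.7, 0.0, -0.2]
finger_gap: 0.066
grip_force: 68.0
```

Emit:
drive_tool(rows=[[0, 0, 0, 0, 0, 0.1, 60], [0, 0, 0, 0, 0, 0.2, 60], [0, 0, 0, 0, 0, 0.3, 60], [0, 0, 0, 0, 0, 0.4, 60], [0, 0, 0, 0, 0, 0.5, 60]])

```text
time_s: 31.1
tool_pos: [0.5539, 0.0364, 0.0878]
ee_rot: [0.691, 0.723, 0.0, 0.0]
wrist_force: [-0.9, -0.6, 0.2]
finger_gap: 0.0659
grip_force: 68.1
```

```bash
cat > st.py <<'E'
from h import *
p,r,s=tcp();ty=r.as_matrix()[:,1]
th=np.arctan2(ty[1],ty[0]);print("t",s["time_s"],"turned",round(np.radians(31.45)-th,4),"pos",np.round(p,4),"F",np.round(s["wrist_force"],2),"M",np.round(s["ft_torque"],3),"gap",round(s["finger_gap"],4),"q6",round(s["q"][5],3),"tau6",round(s["joint_torque"][5],3))
E
python3 st.py
```

```text
t 31.1 turned 0.504 pos [0.5539 0.0364 0.0878] F [-0.88 -0.63  0.24] M [ 0.018 -0.002  0.023] gap 0.0659 q6 -0.063 tau6 -1.638
```

Emit:
drive_tool(rows=[[0, 0, 0, 0, 0, 0.02, 60], [0, 0, 0, 0, 0, 0.04, 60], [0, 0, 0, 0, 0, 0.06, 60], [0, 0, 0, 0, 0, 0.08, 60], [0, 0, 0, 0, 0, 0.1, 60]])

```text
time_s: 31.6
tool_pos: [0.5538, 0.0364, 0.0877]
ee_rot: [0.725, 0.688, 0.0, 0.0]
wrist_force: [-0.0, 0.4, -0.4]
finger_gap: 0.0661
grip_force: 68.1
```

Emit:
drive_tool(rows=[[0, 0, 0.0001, 0, 0, 0.02, 60], [0, 0, 0.0002, 0, 0, 0.04, 60], [0, 0, 0.0003, 0, 0, 0.06, 60], [0, 0, 0.0005, 0, 0, 0.08, 60], [0, 0, 0.0006, 0, 0, 0.1, 60]])

```text
time_s: 32.1
tool_pos: [0.5538, 0.0364, 0.0871]
ee_rot: [0.759, 0.651, 0.0, 0.0]
wrist_force: [-1.2, -0.3, 0.8]
finger_gap: 0.0666
grip_force: 68.1
```

```bash
python3 st.py
```

```text
t 32.1 turned 0.7015 pos [0.5538 0.0364 0.0871] F [-1.19 -0.31  0.79] M [ 0.004 -0.001  0.026] gap 0.0666 q6 0.134 tau6 -0.314
```

Emit:
drive_tool(rows=[[0, 0, 0, 0, 0, 0.02, 60], [0, 0, 0, 0, 0, 0.04, 60], [0, 0, 0, 0, 0, 0.06, 60], [0, 0, 0, 0, 0, 0.08, 60], [0, 0, 0, 0, 0, 0.1, 60]])

```text
time_s: 32.6
tool_pos: [0.5538, 0.0364, 0.0871]
ee_rot: [0.791, 0.612, 0.0, -0.0]
wrist_force: [0.7, 0.4, -0.3]
finger_gap: 0.0664
grip_force: 68.1
```

```bash
python3 st.py
```

```text
t 32.6 turned 0.8016 pos [0.5538 0.0364 0.0871] F [ 0.68  0.42 -0.32] M [ 0.062 -0.071  0.045] gap 0.0664 q6 0.234 tau6 -0.298
```

Emit:
drive_tool(rows=[[0, 0, 0, 0, 0, 0.02, 60], [0, 0, 0.0001, 0, 0, 0.04, 60], [0, 0, 0.0002, 0, 0, 0.06, 60], [0, 0, 0.0003, 0, 0, 0.08, 60], [0, 0, 0.0004, 0, 0, 0.1, 60]])

```text
time_s: 33.1
tool_pos: [0.5537, 0.0364, 0.0866]
ee_rot: [0.82, 0.572, -0.0, -0.0]
wrist_force: [0.9, -0.5, -1.3]
finger_gap: 0.066
grip_force: 67.9
```

```bash
python3 st.py
```

```text
t 33.1 turned 0.9015 pos [0.5537 0.0364 0.0866] F [ 0.89 -0.47 -1.28] M [ 0.044 -0.031  0.063] gap 0.066 q6 0.334 tau6 -0.256
```

Emit:
drive_tool(rows=[[0, 0, 0.0001, 0, 0, 0.02, 60], [0, 0, 0.0002, 0, 0, 0.04, 60], [0, 0, 0.0003, 0, 0, 0.06, 60], [0, 0, 0.0005, 0, 0, 0.08, 60], [0, 0, 0.0006, 0, 0, 0.1, 60]])

```text
time_s: 33.6
tool_pos: [0.5537, 0.0363, 0.0861]
ee_rot: [0.848, 0.53, -0.0, -0.0]
wrist_force: [-0.1, -0.8, -1.1]
finger_gap: 0.0664
grip_force: 67.9
```

```bash
python3 st.py
```

```text
t 33.6 turned 1.0016 pos [0.5537 0.0363 0.0861] F [-0.05 -0.85 -1.09] M [-0.009  0.038  0.042] gap 0.0664 q6 0.434 tau6 -0.254
```

Emit:
drive_tool(rows=[[0, 0, 0.0001, 0, 0, 0.01, 60], [0, 0, 0.0001, 0, 0, 0.02, 60], [0, 0, 0.0002, 0, 0, 0.03, 60], [0, 0, 0.0002, 0, 0, 0.04, 60], [0, 0, 0.0003, 0, 0, 0.05, 60]])

```text
time_s: 34.1
tool_pos: [0.5538, 0.0364, 0.0858]
ee_rot: [0.861, 0.509, 0.0, 0.0]
wrist_force: [-0.2, 0.7, -1.8]
finger_gap: 0.0661
grip_force: 67.9
```

```bash
python3 st.py
```

```text
t 34.1 turned 1.0507 pos [0.5538 0.0364 0.0858] F [-0.16  0.74 -1.77] M [0.005 0.032 0.073] gap 0.0661 q6 0.483 tau6 -0.091
```

Emit:
drive_tool(rows=[[0, 0, 0.0001, 0, 0, 0.01, 60], [0, 0, 0.0001, 0, 0, 0.02, 60], [0, 0, 0.0002, 0, 0, 0.03, 60], [0, 0, 0.0002, 0, 0, 0.04, 60], [0, 0, 0.0003, 0, 0, 0.05, 60]])

```text
time_s: 34.6
tool_pos: [0.5538, 0.0363, 0.0855]
ee_rot: [0.873, 0.488, -0.0, 0.0]
wrist_force: [-1.4, -0.7, 1.7]
finger_gap: 0.0663
grip_force: 68.1
```

```bash
python3 st.py
```

```text
t 34.6 turned 1.1007 pos [0.5538 0.0363 0.0855] F [-1.43 -0.69  1.73] M [-0.061  0.157  0.146] gap 0.0663 q6 0.533 tau6 -0.022
```

Emit:
drive_tool(rows=[[0, 0, 0.0, 0, 0, 0.01, 60], [0, 0, 0.0001, 0, 0, 0.02, 60], [0, 0, 0.0001, 0, 0, 0.03, 60], [0, 0, 0.0002, 0, 0, 0.04, 60], [0, 0, 0.0002, 0, 0, 0.05, 60]])

```text
time_s: 35.1
tool_pos: [0.5538, 0.0364, 0.0854]
ee_rot: [0.885, 0.466, 0.0, 0.0]
wrist_force: [-1.7, -0.1, 3.0]
finger_gap: 0.0664
grip_force: 68.4
```

```bash
python3 st.py
```

```text
t 35.1 turned 1.1506 pos [0.5538 0.0364 0.0854] F [-1.7  -0.07  2.99] M [-0.125  0.249  0.23 ] gap 0.0664 q6 0.583 tau6 0.069
```

Emit:
drive_tool(rows=[[0, 0, -0.0001, 0, 0, 0, 60], [0, 0, -0.0002, 0, 0, 0, 60], [0, 0, -0.0003, 0, 0, 0, 60], [0, 0, -0.0003, 0, 0, 0, 60], [0, 0, -0.0003, 0, 0, 0, 60]])

```text
time_s: 35.6
tool_pos: [0.5538, 0.0364, 0.0855]
ee_rot: [0.885, 0.466, 0.0, 0.0]
wrist_force: [0.3, -0.6, -0.7]
finger_gap: 0.0667
grip_force: 68.1
```

```bash
python3 st.py
```

```text
t 35.6 turned 1.1499 pos [0.5538 0.0364 0.0855] F [ 0.31 -0.62 -0.74] M [-0.212 -0.08   0.137] gap 0.0667 q6 0.583 tau6 0.128
```

Emit:
drive_tool(rows=[[0, 0, 0, 0, 0, 0, 60], [0, 0, 0, 0, 0, 0.01, 60], [0, 0, 0, 0, 0, 0.02, 60], [0, 0, 0.0001, 0, 0, 0.03, 60], [0, 0, 0.0001, 0, 0, 0.04, 60]])

```text
time_s: 36.1
tool_pos: [0.5536, 0.0363, 0.0854]
ee_rot: [0.894, 0.448, -0.0, -0.0]
wrist_force: [-0.6, -1.2, -1.4]
finger_gap: 0.0667
grip_force: 67.9
```

```bash
python3 st.py
```

```text
t 36.1 turned 1.1905 pos [0.5536 0.0363 0.0854] F [-0.63 -1.16 -1.39] M [-0.31   0.016  0.42 ] gap 0.0667 q6 0.623 tau6 0.242
```

```bash
python3 st.py; cat > dots.py <<'E'
from h import *
p,r,s=tcp();ims=[eyes.grab_frame("scene")[:,:,::-1].astype(float) for _ in range(3)]
raw=np.mean(ims,0);c=np.array([.5537,.0363]);zt=.1105-.0262+.0242
zt=p[2]-.0011+.024
w=np.clip(raw[:,:,2]-np.maximum(raw[:,:,1],raw[:,:,0])-12,0,None)
# restrict to inside of the flange annulus (r 19..32.5 mm)
yy,xx=np.mgrid[0:480,0:640];W=np.zeros((480,640))
u0,v0=proj("scene",[*c,zt])[0].astype(int)
for v in range(v0-22,v0+22):
    for u in range(u0-22,u0+22):
        q=at("scene",(u,v),zt)-c;rr=np.hypot(*q)
        if .019<rr<.032:W[v,u]=w[v,u]
n,l=cv2.connectedComponents((W>0).astype(np.uint8))
for k in range(1,n):
    yx=np.argwhere(l==k);ww=W[l==k]
    if ww.sum()<40:continue
    o=((yx*ww[:,None]).sum(0)/ww.sum())[::-1];q=at("scene",o,zt)-c
    print(len(yx),round(ww.sum()),np.round(o,2),"r %.4f ang %.1f deg"%(np.hypot(*q),np.degrees(np.arctan2(q[1],q[0]))))
e=raw[v0-32:v0+32,u0-40:u0+40];cv2.imwrite("pics/d%.2f.png"%s["time_s"],cv2.resize(e,None,fx=9,fy=9,interpolation=cv2.INTER_CUBIC))
E
python3 dots.py
```

```text
t 36.1 turned 1.1905 pos [0.5536 0.0363 0.0854] F [-0.63 -1.16 -1.39] M [-0.31   0.016  0.42 ] gap 0.0667 q6 0.623 tau6 0.242
9 201 [328.6  198.14] r 0.0260 ang 114.1 deg[ WARN:0@1.642] global loadsave.cpp:1063 imwrite_ Unsupported depth image for selected encoder is fallbacked to CV_8U.
```

Emit:
drive_tool(rows=[[0, 0, 0, 0, 0, 0, 60], [0, 0, 0, 0, 0, 0, 60], [0, 0, 0, 0, 0, 0, 85], [0, 0, 0, 0, 0, 0, 95], [0, 0, 0, 0, 0, 0, 95]])

```text
time_s: 36.75
tool_pos: [0.554, 0.0365, 0.0857]
ee_rot: [0.894, 0.448, 0.0, 0.0]
wrist_force: [0.2, 0.5, -0.2]
finger_gap: 0.0813
grip_force: 0.0
```

```bash
python3 st.py;python3 dots.py 2>/dev/null
```

```text
t 36.75 turned 1.1901 pos [0.554  0.0365 0.0857] F [ 0.18  0.45 -0.18] M [-0.016 -0.042 -0.013] gap 0.0813 q6 0.623 tau6 0.003
10 197 [328.49 198.07] r 0.0258 ang 114.3 deg
```

Emit:
drive_tool(rows=[[0, 0, -0.0005, 0, 0, 0, 60], [0, 0, -0.0005, 0, 0, 0, 60], [0, 0, -0.0005, 0, 0, 0, 60], [0, 0, -0.0005, 0, 0, 0, 60], [0, 0, -0.0005, 0, 0, 0, 60]])

```text
time_s: 37.4
tool_pos: [0.5538, 0.0365, 0.0867]
ee_rot: [0.894, 0.448, 0.0, -0.0]
wrist_force: [-3.3, 0.5, 8.1]
finger_gap: 0.0665
grip_force: 64.3
```

```bash
python3 st.py
```

```text
t 37.4 turned 1.19 pos [0.5538 0.0365 0.0867] F [-3.33  0.48  8.12] M [ 0.114  0.606 -0.094] gap 0.0665 q6 0.623 tau6 -0.059
```

Emit:
drive_tool(rows=[[0, 0, -0.0003, 0, 0, 0, 60], [0, 0, -0.0006, 0, 0, 0, 60], [0, 0, -0.0007, 0, 0, 0, 60], [0, 0, -0.0007, 0, 0, 0, 60], [0, 0, -0.0007, 0, 0, 0, 60]])

```text
time_s: 37.9
tool_pos: [0.5538, 0.0364, 0.0868]
ee_rot: [0.894, 0.448, 0.0, -0.0]
wrist_force: [-2.7, 0.9, 4.6]
finger_gap: 0.0662
grip_force: 66.1
```

```bash
python3 st.py
```

```text
t 37.9 turned 1.1899 pos [0.5538 0.0364 0.0868] F [-2.67  0.91  4.6 ] M [ 0.205  0.368 -0.037] gap 0.0662 q6 0.623 tau6 -0.06
```

Emit:
drive_tool(rows=[[0, 0, 0, 0, 0, 0, 60], [0, 0, 0, 0, 0, 0, 60], [0, 0, 0, 0, 0, 0.01, 60], [0, 0, 0.0001, 0, 0, 0.02, 60], [0, 0, 0.0001, 0, 0, 0.03, 60]])

```text
time_s: 38.4
tool_pos: [0.5538, 0.0364, 0.0867]
ee_rot: [0.9, 0.435, -0.0, 0.0]
wrist_force: [-2.2, 0.8, 5.5]
finger_gap: 0.0662
grip_force: 66.3
```

```bash
python3 st.py
```

```text
t 38.4 turned 1.2194 pos [0.5538 0.0364 0.0867] F [-2.25  0.79  5.46] M [0.152 0.426 0.408] gap 0.0662 q6 0.653 tau6 0.224
```

Emit:
drive_tool(rows=[[0, 0, 0, 0, 0, 0, 75], [0, 0, 0, 0, 0, 0, 90], [0, 0, 0, 0, 0, 0, 100], [0, 0, 0, 0, 0, 0, 100], [0, 0, 0, 0, 0, 0, 100]])

```text
time_s: 38.9
tool_pos: [0.5538, 0.0363, 0.0865]
ee_rot: [0.9, 0.435, -0.0, 0.0]
wrist_force: [0.3, -0.1, 0.0]
finger_gap: 0.0857
grip_force: 0.0
```

Emit:
drive_tool(rows=[[0, 0, -0.01, 0, 0, 0, 100], [0, 0, -0.03, 0, 0, 0, 100], [0, 0, -0.06, 0, 0, 0, 100], [0, 0, -0.09, 0, 0, 0, 100], [0, 0, -0.12, 0, 0, 0, 100]])

```text
time_s: 39.4
tool_pos: [0.5537, 0.0363, 0.2086]
ee_rot: [0.901, 0.435, 0.0, 0.0]
wrist_force: [-0.4, 0.4, 0.1]
finger_gap: 0.0853
grip_force: 0.0
```

Emit:
drive_tool(rows=[[-0.04, 0, 0, 0, 0, 0, 100], [-0.08, 0, 0, 0, 0, 0, 100], [-0.12, 0, 0, 0, 0, 0, 100], [-0.15, 0, 0, 0, 0, 0, 100], [-0.18, 0, 0, 0, 0, 0, 100]])

```text
time_s: 39.9
tool_pos: [0.441, -0.1056, 0.2074]
ee_rot: [0.901, 0.435, 0.0, 0.0]
wrist_force: [0.2, -0.3, -0.7]
finger_gap: 0.085
grip_force: 0.0
```

```bash
python3 st.py;python3 dots.py 2>/dev/null; ls pics; python3 - <<'E'
from h import *
ims=[]
for n in("top","scene"):
    im=eyes.grab_frame(n)[:,:,::-1];u,v=proj(n,[.5537,.0363,.1])[0].astype(int)
    ims.append(cv2.resize(im[v-32:v+32,u-32:u+32],(400,400),interpolation=cv2.INTER_CUBIC))
cv2.imwrite("pics/fin.png",np.hstack(ims))
E
```

```text
t 39.9 turned 1.2201 pos [ 0.441  -0.1056  0.2074] F [ 0.17 -0.26 -0.72] M [ 0.006 -0.029  0.023] gap 0.085 q6 0.334 tau6 1.035
d36.10.png
d36.75.png
d39.90.png
g1.png
g2.png
g3.png
g4.png
g5.png
g6.png
m0.png
scene0.png
top0.png
```

View pics/fin.png

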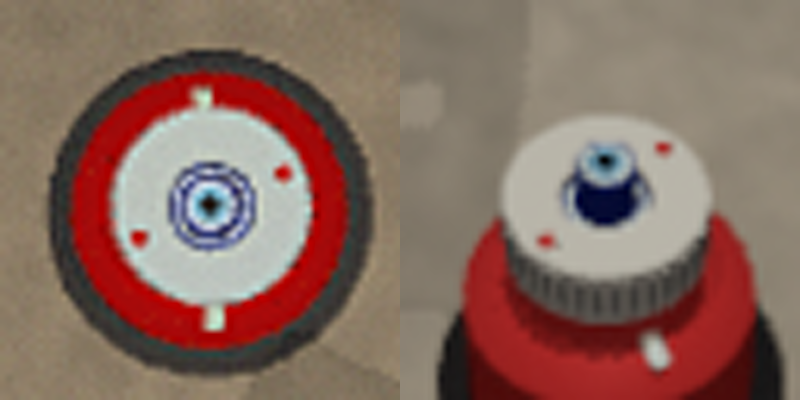

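```bash
python3 -c "
from station import ctrl
print(ctrl.close_job())"
```

```text
the job is handed in; nothing more can be done
None
```

The canister is closed and handed in: the disc is home in the mouth, the ring is screwed on about 1.2 rad to firm with no crack visible, and the arm is clear. The last turning moments (about 0.4 N m) ran above your 0.1–0.2 guide; from the seal depth I measured, I estimate the ring presses the glass with 13–22 N, inside the 8–25 N window.

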